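# Fit the drive sprocket on the oil pump shaft

## Task

Pick up the sprocket with the D-shaped bore and put it on the oil pump's upright shaft with the flat of its bore turned to the flat of the shaft, so that it sits fully home on the pump's shoulder, then let go. Leave the other sprocket, the idler with the plain round bore, where it lies.

Things in the scene. Friction and masses are not known exactly. Their poses are not given: they have to be found in the camera images.
- sprocket_hub (a point): Loose steel sprocket, D bore, 500 g, hub up: toothed disc 87 mm across, 8 mm thick, under a smooth round hub 50 mm across, top 48 mm above the underside. Point on the axis 30 mm above the underside: grip the hub here from above, in any direction. Through bore 32 mm across, one flat 6.5 mm from the axis on the +x side, where an 18 mm wide timing tab reaches 57 mm from the axis; z up.
- pump_seat (a point): Centre of the 44 mm wide shoulder on the oil pump (88 mm round housing, fixed): the sprocket's underside rests here, 50 mm above the bench. z up along the shaft, 44 mm long, 28 mm across, one flat 5 mm from the axis facing +x, as does the outlet block on the housing's side; the top 16 mm taper to a tip 0.4 as big that guides the bore. 2 mm play. Seated, the sprocket's +x points along this +x.
- idler_hub (a point): The idler, to be left alone: a loose steel sprocket with the same toothed disc (87 mm across, 8 mm thick) but no tab, a wider, lower hub (62 mm across, top 26 mm above the underside) and a plain round bore 40 mm across. Point on its axis 13 mm above its underside. It lies 120 mm or more from the D-bored one; either may be nearer the robot.
Mind the look-alikes: they are no part of the job. Leave any green or yellow look-alike of the part that bears sprocket_hub alone.

How it is judged:
By the outcome, as a careful person would: the job done as asked, in the order asked, and still so for the second after the job is handed in, with the robot touching nothing.
It also fails if it takes over 38 s, if anything falls off the work surface, if the arm or the gripper's body presses on something with over 40 N, if the wrist force passes 120 N, or if a joint passes its speed limit or range.

## Robot

A 6-joint arm with a two-finger parallel gripper is mounted at the origin on the work surface. World frame = base frame: x ahead of the robot, y to its left, z up, the work surface at z = 0. Lengths are in mm, angles in rad, forces in N, time in s.
With the tool pointing down it reaches from about 275 to 1000 mm from the base axis. Payload 8.4 kg.
Tool frame: the origin (TCP) lies midway between the tips of the shut fingers; the grasp point (between the pads) lies 19 mm behind it; z points along the fingers, y is the direction in which the jaws open and shut (so a half turn about z gives the same grasp; the last joint's range is limited). The gripper opens to 85 mm and grips with 20 to 120 N. Pads are 22 mm wide; open, the fingers measure 114 mm over their backs; the gripper's body (76 mm by 85 mm) begins 54 mm behind the grasp point. The pads swing forward as they close: fully open they stand 13 mm farther back than shut.
Start: joints at [-0.002, 0.353, 1.633, -0, 1.155, -0.002], TCP at [625.002, -0, 209.681] pointing down, gripper open.
Joint ranges: [-2.63, 2.63], [-0.92, 2.1], [0.06, 2.66], [-1.3, 4.44], [0, 2.69], [-3.02, 3.02]. Speed limits (rad/s): [2.22, 2.22, 2.79, 3.14, 3.14, 3.14].

## Interface

Orientations are given as [roll, pitch, yaw] about the fixed x, y, z axes, in that order (R = Rz(yaw) Ry(pitch) Rx(roll)).
In Python, from rig import r gives the robot as it stands.
- The arm moves only by the tool play_rows, never from a script. Its argument "moves" is a list of rows, each a list of 3 entries, a list of its own where there are three numbers: the turn, a rotation vector about the tool's x, y, z in degrees, then the shift along the tool's x, y, z in mm, then the opening, from 0 (shut) to 1 (fully open). A call has 1 to 20 rows; each row is the pose to reach, as a shift and turn from the pose measured when the call began, along the tool's axes at that moment; what a row does not reach only later rows make up. A row lasts 1/10 s, in which the tool goes at most 50 mm and 8.59 degrees, less where a joint would pass 70% of its speed; a pose out of reach is approached as far as the arm can. A call with a gripper value outside its range is refused whole. The fingers move at their own pace and stop on an object; "newtons" is the grip in N (left out, the last holds). Time passes only in rows, so rows that repeat a pose let the fingers close. It gives the time, the measured TCP pose, the force and the opening at its end, in the units of the state.
- r.sense(): the state, without advancing time (a new reading comes with each control period).
- r.grab_frame(name): name is "scene" or "side" or "wrist"; returns a dict with "color" (480x640x3 uint8, red, green, blue), "K" (3x3 intrinsics, pixels), "rvec" (rotation vector, rad) and "tvec" (3), from world to camera coordinates, as OpenCV has them; the wrist camera has in their place "T_tool_cam" (4x4, takes a point from camera to tool coordinates, whose origin is the TCP and whose axes are the flange's). Camera axes: x right, y down, z forward; pixel columns grow to the right and rows downward; lengths in mm; the calibration is good to about 2 mm. A picture is of the moment at which its call begins: read the wrist's pose just before it. There is no depth.
- r.sign_off(): hands the job in, once; it reports no verdict.
Trained networks look in a picture, given as the dict that the camera call returned (one of the last four; its "shot" number tells which), for a name from the list of things; names that differ only in an ending like _2 or _b are one class to them, and where a whole thing is asked for, a point or a joint stands for the part that bears it (a point fixed in the world has none). Each returns a list of dicts, best first, with "conf" (0 to 1); they miss things now and then, are a little off and sometimes report something else, mostly with a low value. They report only what shows in the picture. A call takes as long as a camera call. They do not tell look-alikes from the thing itself.
- r.silhouettes(picture, name): "mask" (480x640 bool, what is visible of it) and "location" ([column, row] in pixels, amid what is visible of it).
The state is a dict: "clock": time; "qpos": joint angles; "qvel": joint speeds; "joint_efforts": joint torques, N m; "eef_pos": TCP position; "tcp_rot": TCP orientation; "contact_force": force on the tool from outside, world axes, zero at the start; "wrist_torque": the same for the moment, N m; "opening": opening from 0.0 (shut) to 1.0 (fully open).
Only numpy, scipy, OpenCV 4.12 (cv2) and the standard library are available. Lean on these libraries where they do the work, as an engineer would, in place of code of your own. Each camera call takes 0.05 s, during which the arm holds its last target.

## Working session

There is one attempt and no reset: what is moved stays moved. The work goes in short steps, Python scripts to look and compute and a tool call to move; the robot and the scene stay as the last step left them, time stands still between calls to the robot, and variables do not carry over. Pictures are saved under pics/ and viewed, and the job is handed in when it is done.

Besides the shell and the picture viewer there is one more tool, called by a JSON object that holds its "name" and its "arguments", one argument or row to a line. play_rows: Moves the arm, as the interface text tells. Its arguments: {"type":"object","properties":{"moves":{"type":"array"},"newtons":{"type":"number"}},"required":["moves"]}

```bash
mkdir -p pics; ls; cat > h.py <<'E'
import numpy as np,cv2
from rig import r
from scipy.spatial.transform import Rotation as R
def save(p,n): cv2.imwrite('pics/'+n+'.png',p['color'][:,:,::-1])
def cam(p,s=None):
    if 'rvec' in p:
        Rm=cv2.Rodrigues(np.array(p['rvec'],float))[0]; t=np.array(p['tvec'],float).ravel()
        return Rm,t
    T=np.array(p['T_tool_cam']); W=np.eye(4); W[:3,:3]=R.from_euler('xyz',s['tcp_rot']).as_matrix(); W[:3,3]=s['eef_pos']
    M=np.linalg.inv(W@T); return M[:3,:3],M[:3,3]
def ray(p,uv,z,s=None):
    Rm,t=cam(p,s); K=np.array(p['K']); d=Rm.T@np.linalg.inv(K)@np.array([uv[0],uv[1],1.]); c=-Rm.T@t
    return c+d*(z-c[2])/d[2]
def proj(p,X,s=None):
    Rm,t=cam(p,s); q=(np.atleast_2d(X)@Rm.T+t)@np.array(p['K']).T; return q[:,:2]/q[:,2:]
E
python3 - <<'E'
from h import *
print(r.sense())
for n in ['scene','side','wrist']:
    s=r.sense();p=r.grab_frame(n); save(p,n+'0')
    for nm,z in [('sprocket_hub',30),('pump_seat',50),('idler_hub',13)]:
        for d in r.silhouettes(p,nm): print(n,nm,round(d['conf'],2),d['location'],d['mask'].sum(),ray(p,d['location'],z,s).round())
E
```

```text
pics
{'clock': 0.0, 'qpos': array([-2.42496202e-03,  3.53632317e-01,  1.63415410e+00,  8.81554771e-06,
        1.15524222e+00, -2.40625817e-03]), 'qvel': array([ 1.49702170e-03, -1.66641678e-03,  1.31261190e-03, -6.31477013e-04,
        6.74669000e-06,  8.47115639e-04]), 'joint_efforts': array([-2.03471049e-03, -6.05236173e+01, -3.42063046e+01, -2.62302356e-04,
        9.48130677e-03,  3.61521288e-06]), 'eef_pos': array([ 6.24467434e+02, -1.13701745e-02,  2.08963072e+02]), 'tcp_rot': array([-3.14015670e+00, -1.15154610e-05,  1.57077405e+00]), 'contact_force': array([ 0.21175427, -0.10818354,  0.29488185]), 'wrist_torque': array([-0.01523277, -0.00288327, -0.0363962 ]), 'opening': 0.9992434872478033}
scene sprocket_hub 0.95 [478.3, 258.5] 2613 [385. 186.  30.]
scene sprocket_hub 0.8 [367.8, 276.0] 2705 [494.  72.  30.]
scene sprocket_hub 0.68 [324.2, 216.4] 1839 [382. -59.  30.]
scene pump_seat 0.92 [204.4, 268.1] 4627 [ 604. -108.   50.]
scene idler_hub 0.58 [337.9, 352.0] 3501 [622.  98.  13.]
side sprocket_hub 0.89 [391.3, 350.7] 3250 [356. 196.  30.]
side sprocket_hub 0.84 [426.5, 248.0] 1601 [356. -46.  30.]
side sprocket_hub 0.72 [251.5, 276.0] 1539 [596. 133.  30.]
side sprocket_hub 0.67 [335.8, 279.4] 1971 [471.  91.  30.]
side pump_seat 0.74 [329.0, 203.8] 2058 [551. -88.  50.]
side idler_hub 0.83 [254.3, 271.7] 1654 [608. 105.  13.]
wrist sprocket_hub 0.86 [48.3, 270.1] 6678 [366. -66.  30.]
wrist sprocket_hub 0.63 [159.0, 125.3] 7888 [487.  66.  30.]
wrist sprocket_hub 0.55 [24.7, 19.8] 2102 [392. 145.  30.]
wrist pump_seat 0.77 [273.7, 331.8] 9785 [ 578. -120.   50.]
wrist idler_hub 0.89 [291.1, 87.3] 6047 [597.  97.  13.]
```

View pics/scene0.png

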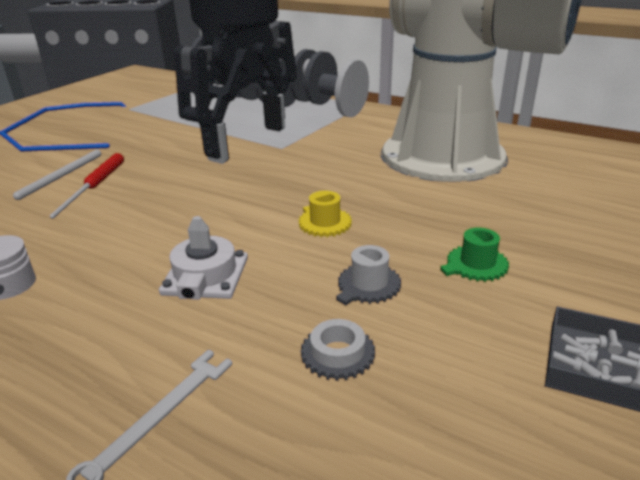

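View pics/side0.png

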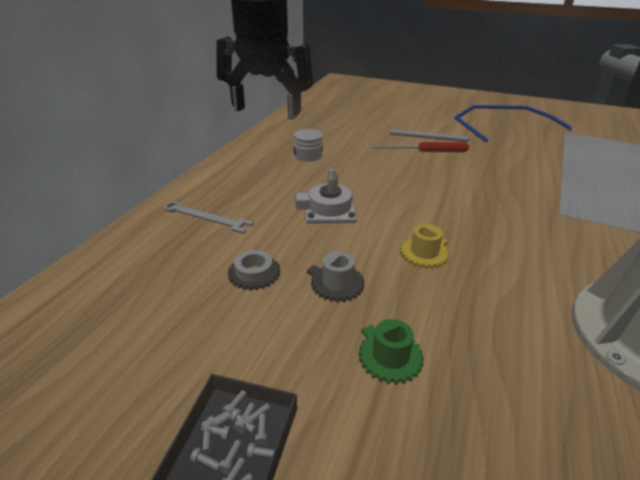

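View pics/wrist0.png

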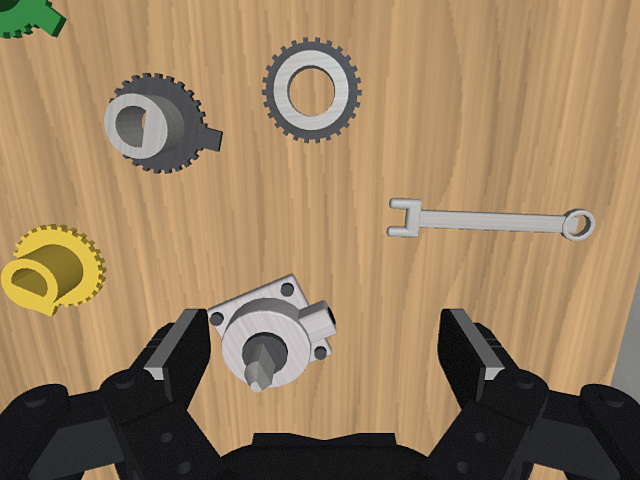

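The grey D sprocket is at wrist (155,123), with its tab towards (215,138). The pump is at (265,345), its outlet block towards (325,320). The idler is at (311,90). The green and yellow parts are decoys. Next I fit the sprocket's pose to the masks.

```bash
cat >> h.py <<'E'
from scipy.optimize import minimize
a_=np.linspace(0,2*np.pi,60,endpoint=False)
def ringp(rad,z): return np.c_[rad*np.cos(a_),rad*np.sin(a_),0*a_+z]
def box(x0,x1,y0,y1,z0,z1): return np.array([[x,y,z] for x in(x0,x1) for y in(y0,y1) for z in(z0,z1)],float)
SPR=[np.vstack([ringp(42.5,0),ringp(42.5,8)]),np.vstack([ringp(25,8),ringp(25,48)]),box(20,57,-9,9,0,8)]
def sil(p,parts,x,y,yaw,z=0,s=None):
    m=np.zeros((480,640),np.uint8); c,si=np.cos(yaw),np.sin(yaw)
    for P in parts:
        W=np.c_[x+c*P[:,0]-si*P[:,1],y+si*P[:,0]+c*P[:,1],P[:,2]+z]
        q=proj(p,W,s).astype(np.float32); h=cv2.convexHull(q)
        cv2.fillConvexPoly(m,np.round(h*16).astype(np.int32),1,cv2.LINE_8,4)
    return m>0
def fit(views,parts,x0,z=0):
    def f(v):
        return sum(1-(a&b).sum()/max(1,(a|b).sum()) for p,s,b in views for a in [sil(p,parts,v[0],v[1],v[2],z,s)])/len(views)
    best=None
    for dy in (-.3,0,.3):
        o=minimize(f,np.array(x0)+[0,0,dy],method='Nelder-Mead',options=dict(initial_simplex=np.array(x0)+[0,0,dy]+np.array([[0,0,0],[8,0,0],[0,8,0],[0,0,.3]]),xatol=.02,fatol=1e-5))
        if best is None or o.fun<best.fun: best=o
    return best
E
python3 - <<'E'
from h import *
V=[]
for n,uv in [('scene',(368,276)),('side',(336,279)),('wrist',(159,125))]:
    s=r.sense();p=r.grab_frame(n)
    ds=r.silhouettes(p,'sprocket_hub')
    ds=[d for d in ds if np.hypot(d['location'][0]-uv[0],d['location'][1]-uv[1])<15]
    if ds:
        V.append((p,s,ds[0]['mask'])); o=fit(V[-1:],SPR,[490,75,-.25]); print(n,o.x.round(3),o.fun)
        im=p['color'].copy(); im[...,0][ds[0]['mask']]=255; save(dict(color=im),'m_'+n)
    if n=='wrist': print(p['T_tool_cam'],p['K'])
o=fit(V,SPR,[490,75,-.25]); print(o.x.round(3),np.degrees(o.x[2]),o.fun)
E
```

```text
scene [ 4.71209e+02  6.43880e+01 -2.38000e-01] 0.029219663114472327
side [ 4.7682e+02  6.8322e+01 -2.8200e-01] 0.022780102278010195
wrist [ 4.75074e+02  6.54170e+01 -2.56000e-01] 0.048022257167049665
[[ 9.31761859e-05 -9.52569213e-01 -3.04322011e-01  7.80470414e+01]
 [ 9.99999996e-01  8.47301669e-05  4.09593676e-05  2.74975303e-01]
 [-1.32313778e-05 -3.04322013e-01  9.52569216e-01 -1.65327121e+02]
 [ 0.00000000e+00  0.00000000e+00  0.00000000e+00  1.00000000e+00]] [[395.01811924   0.         323.66240473]
 [  0.         395.01811924 236.27738953]
 [  0.           0.           1.        ]]
[ 4.75304e+02  6.59060e+01 -2.77000e-01] -15.873798533764164 0.06942451670324108
```

{"name": "play_rows", "arguments": {
  "moves": [
    [[0, 0, 0], [-50, -15, 0], 1],
    [[0, 0, 0], [-95, -30, 0], 1],
    [[0, 0, 0], [-140, -40, 0], 1],
    [[0, 0, 0], [-140, -40, 0], 1],
    [[0, 0, 0], [-140, -40, 0], 1]
  ]
}}

```text
clock: 1.4
eef_pos: [584.8, -140.9, 209.8]
tcp_rot: [3.141, -0.0, 1.568]
contact_force: [0.0, 0.1, -0.3]
opening: 0.998
```

```bash
python3 - <<'E'
from h import *
s=r.sense();p=r.grab_frame('wrist'); save(p,'w1')
import pickle; pickle.dump((s,p),open('w1.pkl','wb'))
print(s['eef_pos'],s['tcp_rot'])
for d in r.silhouettes(p,'pump_seat'): print(d['conf'],d['location'],ray(p,d['location'],50,s))
cv2.imwrite('pics/w1z.png',cv2.resize(p['color'][180:480,150:500,::-1],None,fx=2,fy=2,interpolation=cv2.INTER_CUBIC))
E
```

```text
[ 584.80297349 -140.93688053  209.78071057] [ 3.14137295e+00 -2.81302883e-04  1.56834267e+00]
0.69 [189.2, 1.2] [487.86438908  12.68449063  50.        ]
```

View pics/w1.png

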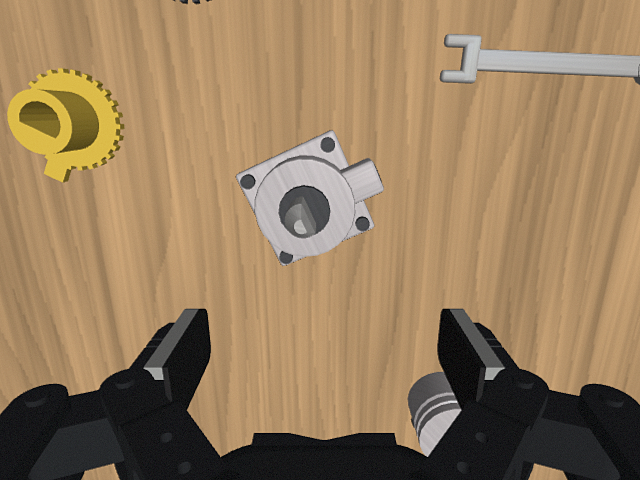

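View pics/w1z.png

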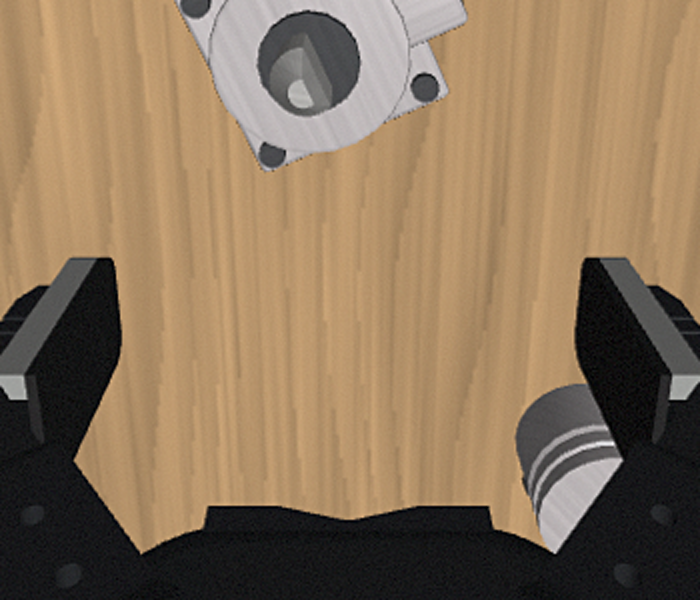

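```bash
python3 - <<'E'
from h import *
import pickle; s,p=pickle.load(open('w1.pkl','rb'))
cv2.imwrite('pics/w1y.png',cv2.resize(p['color'][120:275,225:395,::-1],None,fx=4.5,fy=3.8+.7,interpolation=cv2.INTER_CUBIC))
g=cv2.cvtColor(p['color'],cv2.COLOR_RGB2GRAY)
# radial edge search for shoulder around (304,212)
pts=[]
from math import cos,sin
for a in np.arange(0,2*np.pi,.05):
    rr=np.arange(20,32,.25); vals=cv2.remap(g.astype(np.float32),(304+rr*np.cos(a)).astype(np.float32)[None],(212+rr*np.sin(a)).astype(np.float32)[None],cv2.INTER_LINEAR)[0]
    d=np.diff(vals); i=d.argmax()
    if d[i]>5: pts.append((304+rr[i]*cos(a),212+rr[i]*sin(a)))
pts=np.array(pts)
for z in (50,48,46):
    W=np.array([ray(p,q,z,s)[:2] for q in pts])
    from scipy.optimize import least_squares
    o=least_squares(lambda v:np.hypot(W[:,0]-v[0],W[:,1]-v[1])-v[2],[580,-120,22],loss='soft_l1',f_scale=.3); print(z,o.x,np.abs(o.fun).mean(),len(pts))
def yaw(a,b,z): 
    d=ray(p,b,z,s)-ray(p,a,z,s); return np.degrees(np.arctan2(d[1],d[0])),np.linalg.norm(d)
for a,b in [((235,175),(333,130)),((333,130),(373,226)),((286,265),(373,226)),((235,175),(286,265))]: print(yaw(a,b,10))
E
```

```text
50 [ 568.43372778 -144.44829343   21.983913  ] 0.40849958763686 126
48 [ 568.33043785 -144.9492501    22.11888137] 0.4109720982661373 126
46 [ 568.22714746 -145.45020645   22.25384911] 0.41344456195228796 126
(np.float64(23.867945452450854), np.float64(98.85669342333009))
(np.float64(-66.47162363487205), np.float64(97.50346752021231))
(np.float64(25.273244780868122), np.float64(93.97879178647655))
(np.float64(-63.64886624309831), np.float64(99.90035998804875))
```

View pics/w1y.png

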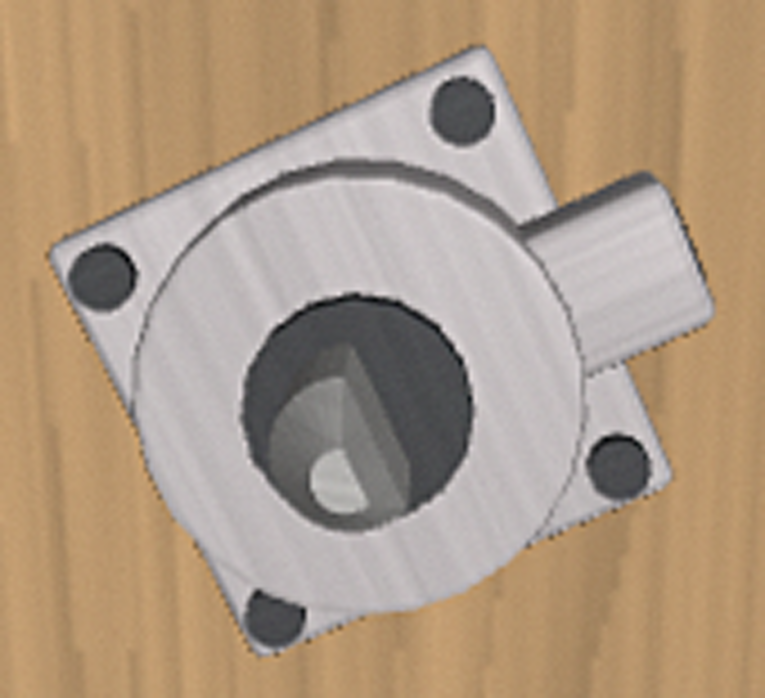

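{"name": "play_rows", "arguments": {
  "moves": [
    [[0, 0, 0], [40, -19, 0], 1],
    [[0, 0, 0], [80, -38, 5], 1],
    [[0, 0, 0], [120, -57, 15], 1],
    [[0, 0, 0], [160, -76, 25], 1],
    [[0, 0, 0], [205, -95, 30], 1],
    [[0, 0, 0], [205, -95, 30], 1],
    [[0, 0, 0], [205, -95, 30], 1]
  ]
}}

```text
clock: 2.2
eef_pos: [490.0, 67.7, 179.9]
tcp_rot: [3.141, -0.0, 1.575]
contact_force: [0.5, -0.3, 0.8]
opening: 1.002
```

```bash
python3 - <<'E'
from h import *
import pickle
s,p=pickle.load(open('w1.pkl','rb'))
H=[np.array(q)/4.5+[225,120] for q in [(463,112),(103,277),(619,467),(275,617)]]
W=[ray(p,q,12,s) for q in H]
for i,j in ((1,0),(0,2),(3,2),(1,3)): d=W[j]-W[i]; print(np.degrees(np.arctan2(d[1],d[0])),np.linalg.norm(d))
print((W[1]+W[2])/2,(W[0]+W[3])/2)
s=r.sense();p=r.grab_frame('wrist'); save(p,'w2'); pickle.dump((s,p),open('w2.pkl','wb'))
print(s['eef_pos'],s['tcp_rot'])
for d in r.silhouettes(p,'sprocket_hub'):
    print(d['conf'],d['location'])
    if np.hypot(*(np.array(d['location'])-proj(p,[[475,66,20]],s)[0]))<40:
        o=fit([(p,s,d['mask'])],SPR,[475,66,-.27]); print(o.x,np.degrees(o.x[2]),o.fun)
        im=p['color'].copy(); b=sil(p,SPR,*o.x,0,s); c,_=cv2.findContours(b.astype(np.uint8),0,1); cv2.drawContours(im,c,-1,(255,0,0),1)
        for rad,z in((25,48),(25,8)):
            q=proj(p,ringp(rad,z)+[o.x[0],o.x[1],0],s); cv2.polylines(im,[np.round(q).astype(int)],True,(0,255,0),1)
        save(dict(color=im),'w2f')
E
```

```text
24.02876914654801 80.90644704703655
-65.77453523912698 80.87189052308
24.53382387304732 81.44408652288585
-66.15159778984106 81.58972780715658
[ 568.68998594 -145.98737035   12.        ] [ 568.59207149 -146.42403643   12.        ]
[489.95125058  67.71921196 179.91394734] [ 3.14112592e+00 -3.79481496e-04  1.57545431e+00]
0.81 [208.2, 327.8]
0.59 [314.2, 207.5]
[ 4.75621740e+02  6.53459552e+01 -2.62466359e-01] -15.038214642710946 0.10032853171594647
0.59 [155.3, 63.9]
```

View pics/w2f.png

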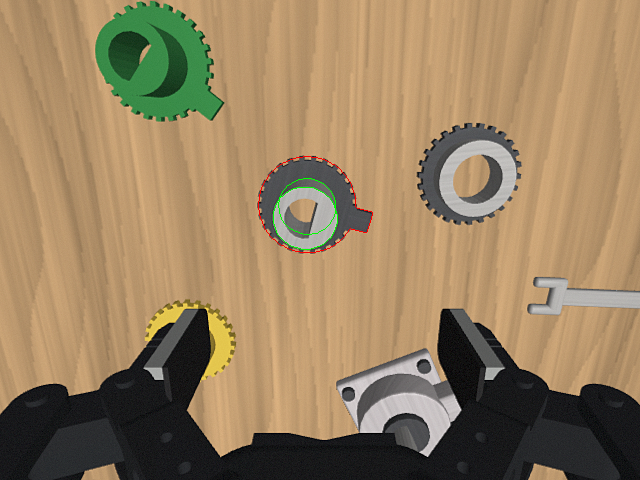

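The fit lies right on the sprocket at (475.6, 65.3), yaw −15.0°. The pump is at (568.5, −145) with yaw 24.1°. Descending to grasp.

{"name": "play_rows", "arguments": {
  "moves": [
    [[0, 0, 0], [-2.4, -14.4, 30], 1],
    [[0, 0, 0], [-2.4, -14.4, 70], 1],
    [[0, 0, 0], [-2.4, -14.4, 110], 1],
    [[0, 0, 0], [-2.4, -14.4, 140], 1],
    [[0, 0, 0], [-2.4, -14.4, 155], 1],
    [[0, 0, 0], [-2.4, -14.4, 165], 1],
    [[0, 0, 0], [-2.4, -14.4, 169], 1],
    [[0, 0, 0], [-2.4, -14.4, 169], 1],
    [[0, 0, 0], [-2.4, -14.4, 169], 1]
  ],
  "newtons": 70
}}

```text
clock: 3.2
eef_pos: [477.5, 63.5, 11.8]
tcp_rot: [3.139, -0.0, 1.572]
contact_force: [-0.7, 0.4, 1.0]
opening: 0.998
```

{"name": "play_rows", "arguments": {
  "moves": [
    [[0, 0, 0], [1.5, -1.5, 0], 1],
    [[0, 0, 0], [1.5, -1.5, 0], 0.6],
    [[0, 0, 0], [1.5, -1.5, 0], 0.4],
    [[0, 0, 0], [1.5, -1.5, 0], 0.3],
    [[0, 0, 0], [1.5, -1.5, 0], 0.3],
    [[0, 0, 0], [1.5, -1.5, 0], 0.3],
    [[0, 0, 0], [1.5, -1.5, 0], 0.3],
    [[0, 0, 0], [1.5, -1.5, 0], 0.3]
  ],
  "newtons": 70
}}

```text
clock: 4.0
eef_pos: [475.9, 65.1, 12.7]
tcp_rot: [3.139, -0.001, 1.572]
contact_force: [-4.9, 0.1, 13.8]
opening: 0.545
```

```bash
python3 - <<'E'
from h import *
s=r.sense();p=r.grab_frame('wrist'); save(p,'w3'); print(s)
E
```

```text
{'clock': 4.0, 'qpos': array([1.32656427e-01, 4.27630181e-01, 2.08430609e+00, 3.41052019e-04,
       6.27021985e-01, 1.31254527e-01]), 'qvel': array([-0.00056044,  0.00054369,  0.00053236,  0.00075755, -0.00102614,
       -0.00051667]), 'joint_efforts': array([-3.18306210e-01, -4.50727129e+01, -1.92554909e+01, -8.29197653e-02,
       -1.28032319e+00,  2.56410870e-02]), 'eef_pos': array([475.92673876,  65.09455002,  12.6877304 ]), 'tcp_rot': array([ 3.13900723e+00, -5.43887493e-04,  1.57192302e+00]), 'contact_force': array([-4.87389499,  0.14070515, 13.80480151]), 'wrist_torque': array([0.0347221 , 0.53087795, 0.03262974]), 'opening': 0.5447877518373364}
```

View pics/w3.png

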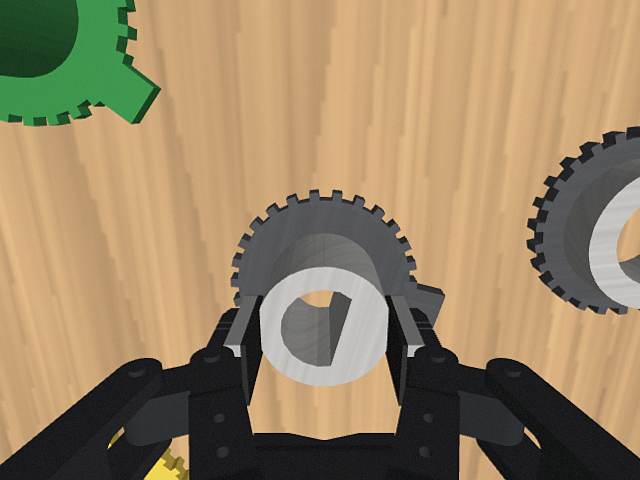

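{"name": "play_rows", "arguments": {
  "moves": [
    [[0, 0, 0], [0, 0, -10], 0.3],
    [[0, 0, 0], [0, 0, -40], 0.3],
    [[0, 0, 0], [0, 0, -75], 0.3],
    [[0, 0, 0], [0, 0, -110], 0.3],
    [[0, 0, -5], [-20, 9, -130], 0.3],
    [[0, 0, -12], [-55, 24, -130], 0.3],
    [[0, 0, -18], [-90, 40, -130], 0.3],
    [[0, 0, -25], [-125, 55, -130], 0.3],
    [[0, 0, -32], [-160, 70, -130], 0.3],
    [[0, 0, -37], [-190, 84, -130], 0.3],
    [[0, 0, -39], [-205, 91, -130], 0.3],
    [[0, 0, -39], [-210, 92.6, -130], 0.3],
    [[0, 0, -39], [-210, 92.6, -130], 0.3],
    [[0, 0, -39], [-210, 92.6, -130], 0.3]
  ]
}}

```text
clock: 5.45
eef_pos: [567.5, -144.0, 142.5]
tcp_rot: [3.14, -0.0, 2.252]
contact_force: [-0.6, -0.5, -5.1]
opening: 0.551
```

```bash
python3 - <<'E'
from h import *
import pickle
s=r.sense();p=r.grab_frame('wrist'); save(p,'w4'); print(s['eef_pos'],s['tcp_rot'],s['contact_force'],s['opening'])
pickle.dump((s,p),open('w4.pkl','wb'))
p=r.grab_frame('scene'); save(p,'s4');p=r.grab_frame('side'); save(p,'d4')
E
```

```text
[ 567.47813073 -144.03639031  142.46699864] [ 3.13995678e+00 -2.10209771e-04  2.25200139e+00] [-0.64717519 -0.48702028 -5.07397073] 0.5507701851903826
```

View pics/w4.png

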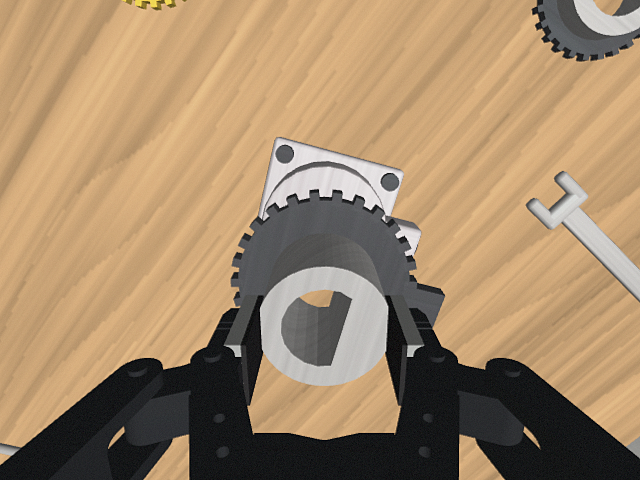

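View pics/s4.png

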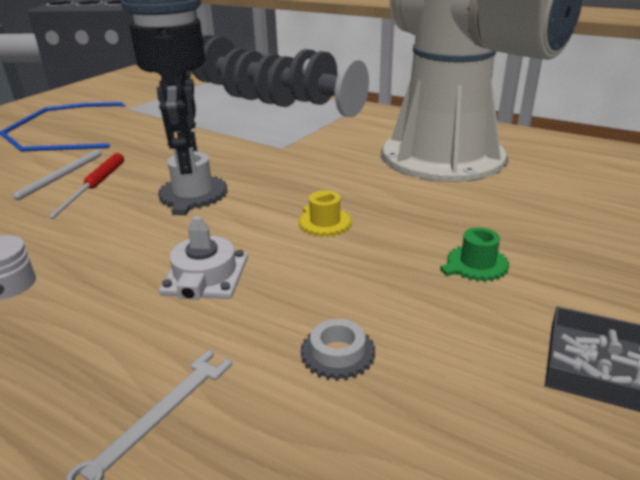

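View pics/d4.png

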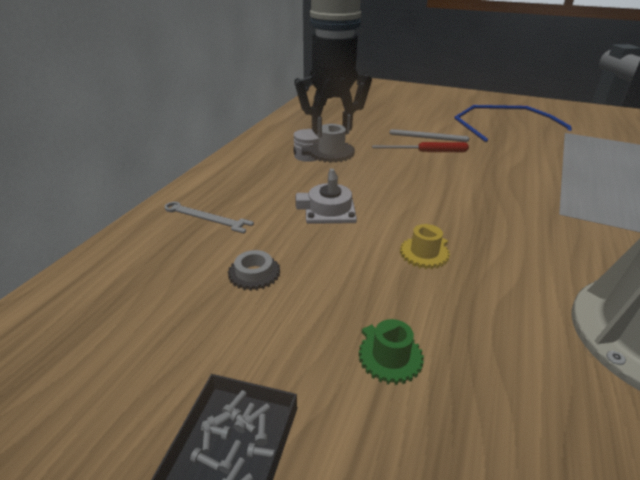

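```bash
python3 - <<'E'
from h import *
import pickle
from scipy.optimize import least_squares
s,p=pickle.load(open('w4.pkl','rb'))
g=cv2.GaussianBlur(cv2.cvtColor(p['color'],cv2.COLOR_RGB2GRAY),(3,3),0).astype(np.float32)
zt=178
# hub top outer edge: radial search from prediction, excluding pads/upper side
c0=np.array([324,326.]); pts=[]
for a in np.arange(0,2*np.pi,.03):
    if abs(np.sin(a))<.45: continue
    rr=np.arange(50,72,.25); q=c0+np.c_[rr*np.cos(a),rr*np.sin(a)]
    v=cv2.remap(g,q[:,0].astype(np.float32)[None],q[:,1].astype(np.float32)[None],1)[0]; d=np.diff(v)
    i=np.abs(d).argmax()
    if abs(d[i])>4: pts.append(q[i])
for z in (176,178,180):
    W=np.array([ray(p,q,z,s)[:2] for q in pts]); o=least_squares(lambda v:np.hypot(W[:,0]-v[0],W[:,1]-v[1])-v[2],[568,-144,25],loss='soft_l1',f_scale=.3); print(z,o.x,np.abs(o.fun).mean(),len(pts))
# bore flat edge on top
d=ray(p,(352,300),178,s)-ray(p,(331,366),178,s); print('bore flat normal yaw',np.degrees(np.arctan2(d[1],d[0]))-90)
# pump holes
a,b=[ray(p,q,12,s) for q in ((285,154),(390,182))]; print(a,b,np.degrees(np.arctan2(*(b-a)[1::-1])))
s1,p1=pickle.load(open('w1.pkl','rb'))
for q in [(463,112),(103,277),(619,467),(275,617)]: print(ray(p1,np.array(q)/4.5+[225,120],12,s1))
cv2.imwrite('pics/w4z.png',cv2.resize(p['color'][250:400,240:420,::-1],None,fx=4,fy=4,interpolation=2))
E
```

```text
176 [ 568.613558   -144.71304088   25.59576034] 0.1748494516268548 82
178 [ 567.85593894 -143.78558519   25.20855492] 0.17226614827849296 82
180 [ 567.09832196 -142.85813144   24.82135121] 0.16968293321241376 82
bore flat normal yaw 24.15131611031181
[ 516.112348   -125.12275918   12.        ] [590.13388616 -91.84050527  12.        ] 24.21008102838554
[589.04556225 -92.63993944  12.        ]
[ 515.15037783 -125.58466424   12.        ]
[ 622.22959404 -166.39007646   12.        ]
[ 548.13858074 -200.20813342   12.        ]
```

View pics/w4z.png

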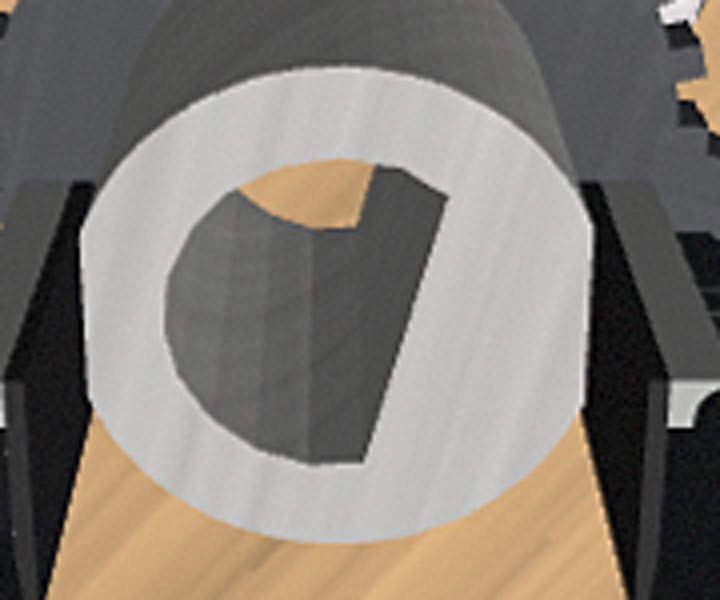

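{"name": "play_rows", "arguments": {
  "moves": [
    [[0, 0, 0], [-1.2, 0.3, 10], 0.3],
    [[0, 0, 0], [-1.2, 0.3, 22], 0.3],
    [[0, 0, 0], [-1.2, 0.3, 32], 0.3],
    [[0, 0, 0], [-1.2, 0.3, 36], 0.3],
    [[0, 0, 0], [-1.2, 0.3, 40], 0.3],
    [[0, 0, 0], [-1.2, 0.3, 44], 0.3],
    [[0, 0, 0], [-1.2, 0.3, 48], 0.3],
    [[0, 0, 0], [-1.2, 0.3, 50], 0.3],
    [[0, 0, 0], [-1.2, 0.3, 50], 0.3]
  ]
}}

```text
clock: 6.5
eef_pos: [568.9, -144.6, 92.6]
tcp_rot: [3.14, 0.0, 2.253]
contact_force: [-0.1, 0.3, -5.5]
opening: 0.543
```

{"name": "play_rows", "arguments": {
  "moves": [
    [[0, 0, 0], [0, 0, 3], 0.3],
    [[0, 0, 0], [0, 0, 6], 0.3],
    [[0, 0, 0], [0, 0, 9], 0.3],
    [[0, 0, 0], [0, 0, 12], 0.3],
    [[0, 0, 0], [0, 0, 12], 0.3]
  ]
}}

```text
clock: 7.0
eef_pos: [568.6, -144.5, 80.1]
tcp_rot: [3.14, -0.0, 2.253]
contact_force: [0.5, -0.2, -6.1]
opening: 0.545
```

{"name": "play_rows", "arguments": {
  "moves": [
    [[0, 0, 0], [0, 0, 4], 0.3],
    [[0, 0, 0], [0, 0, 8], 0.3],
    [[0, 0, 0], [0, 0, 12], 0.3],
    [[0, 0, 0], [0, 0, 15], 0.3],
    [[0, 0, 0], [0, 0, 16], 0.3],
    [[0, 0, 0], [0, 0, 17], 0.3],
    [[0, 0, 0], [0, 0, 17], 0.3]
  ]
}}

```text
clock: 7.7
eef_pos: [568.7, -144.5, 63.1]
tcp_rot: [3.14, -0.0, 2.253]
contact_force: [-0.2, -0.6, -5.6]
opening: 0.544
```

{"name": "play_rows", "arguments": {
  "moves": [
    [[0, 0, 0], [0, 0, 0.5], 0.3],
    [[0, 0, 0], [0, 0, 1], 0.3],
    [[0, 0, 0], [0, 0, 1], 0.3]
  ]
}}

```text
clock: 8.0
eef_pos: [568.9, -144.6, 62.9]
tcp_rot: [3.14, 0.0, 2.253]
contact_force: [-3.3, -0.3, 4.9]
opening: 0.548
```

Contact at TCP z 62.9, which is the expected seated height. Releasing.

{"name": "play_rows", "arguments": {
  "moves": [
    [[0, 0, 0], [0, 0, 0], 0.6],
    [[0, 0, 0], [0, 0, 0], 0.75],
    [[0, 0, 0], [0, 0, 0], 0.9],
    [[0, 0, 0], [0, 0, 0], 1],
    [[0, 0, 0], [0, 0, 0], 1],
    [[0, 0, 0], [0, 0, 0], 1],
    [[0, 0, 0], [0, 0, -15], 1],
    [[0, 0, 0], [0, 0, -45], 1],
    [[0, 0, 0], [0, 0, -85], 1],
    [[0, 0, 0], [-20, 0, -125], 1],
    [[0, 0, 0], [-60, 0, -150], 1],
    [[0, 0, 0], [-80, 0, -150], 1],
    [[0, 0, 0], [-80, 0, -150], 1]
  ]
}}

```text
clock: 9.3
eef_pos: [621.1, -209.0, 215.2]
tcp_rot: [3.138, 0.004, 2.252]
contact_force: [-0.1, 0.4, -0.4]
opening: 1.0
```

```bash
python3 - <<'E'
from h import *
s=r.sense();print(s['clock'],s['eef_pos'],s['contact_force'],s['opening'])
for n in ['wrist','scene','side']:
    s=r.sense();p=r.grab_frame(n)
    im=p['color'].copy()
    best=max(r.silhouettes(p,'sprocket_hub') or [None],key=lambda d:-9e9 if d is None else -np.hypot(*(np.array(d['location'])-proj(p,[[569,-144.5,75]],s)[0])))
    if best:
        print(n,best['location'],proj(p,[[569,-144.5,75]],s)[0])
        for z in (46,50,54,60):
            o=fit([(p,s,best['mask'])],SPR,[569,-144.5,.42],z=z); print(z,o.x[:2].round(1),np.degrees(o.x[2]).round(1),round(o.fun,4))
    c,_=cv2.findContours(sil(p,SPR,569,-144.5,np.radians(24.1),50,s).astype(np.uint8),0,1); cv2.drawContours(im,c,-1,(255,0,0),1)
    u,v=proj(p,[[569,-144.5,75]],s)[0].astype(int); u=np.clip(u,100,540);v=np.clip(v,80,400)
    cv2.imwrite('pics/f_'+n+'.png',cv2.resize(np.hstack([p['color'][v-80:v+80,u-100:u+100],im[v-80:v+80,u-100:u+100]])[:,:,::-1],None,fx=2,fy=2,interpolation=2))
E
python3 -c "
import cv2,numpy as np
cv2.imwrite('pics/f2.png',cv2.resize(np.vstack([cv2.imread('pics/f_%s.png'%n) for n in('wrist','side')]),(790,600)))"
```

```text
9.3 [ 621.0675659  -208.99662283  215.223433  ] [-0.05074899  0.37231156 -0.36146567] 0.9999199688479099
wrist [332.5, 102.5] [322.80548863 102.02643303]
46 [ 568.9 -144.5] 24.6 0.1667
50 [ 568.5 -144.4] 24.6 0.1728
54 [ 568.8 -144.3] 24.2 0.1846
60 [ 569.3 -145.2] 24.2 0.2117
scene [197.2, 236.7] [197.98376122 232.22953141]
46 [ 560.2 -152.8] 24.1 0.0429
50 [ 564.4 -148.8] 25.8 0.0557
54 [ 568.7 -144.4] 24.0 0.0736
60 [ 575.  -138.2] 25.6 0.0985
side [329.5, 184.8] [330.66984901 177.6305126 ]
46 [ 572.  -148.4] 19.6 0.0433
50 [ 569.7 -142.1] 20.2 0.0445
54 [ 566.9 -136. ] 23.5 0.0435
60 [ 563.9 -126.3] 24.6 0.0507
```

View pics/f2.png

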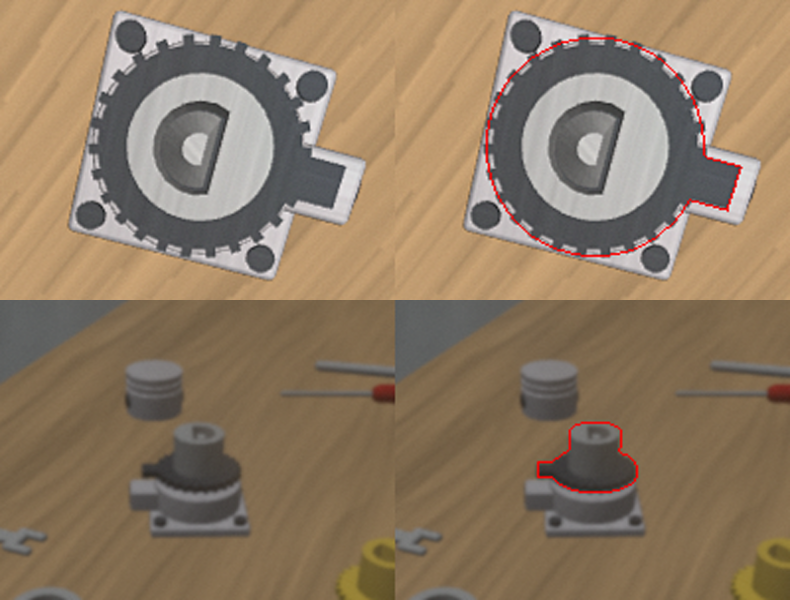

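View pics/f_scene.png

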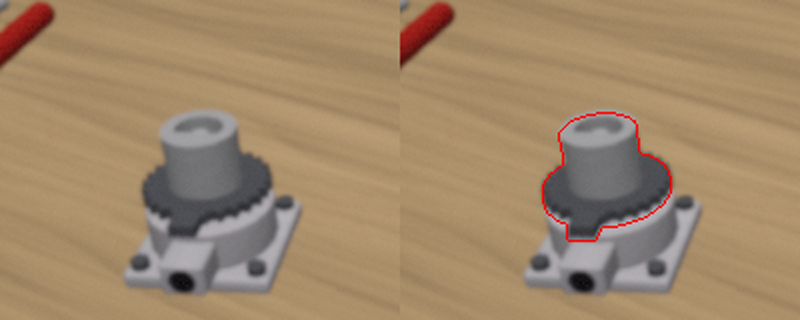

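The sprocket sits level on the shoulder. Its tab lies over the outlet block, and its outline matches the seated model at z = 50 in all three views. Handing in.

```bash
python3 -c "
from rig import r
print(r.sign_off())"
```

```text
the job is handed in; nothing more can be done
None
```

I put the grey D-bored sprocket on the oil pump's shaft with the flats matched, let go, and handed the job in at about 9.5 s. No move was aimed at the idler or the green and yellow look-alikes, and I never touched them.

**Seating:** The sprocket slid down without resistance. It first met the shoulder (about 10 N) with the TCP at z 62.9 mm, which puts its underside at about 50 mm, the height for fully home.

**After release:** The gripper was open and clear, with contact force near 0. The outline of a seated sprocket matched by eye in all three pictures. The wrist fit gave (568.5, −144.4) mm and 24.6°, against about (568.5 to 569, −144.5) mm and 24.1° measured for the pump.

**Disagreements:** The single-view fits from the two distant cameras do not pin the seating down as well:
- **Side:** it gave 20.2° at z = 50.
- **Scene:** its fit scored slightly better a few mm lower than 50, and at z = 50 it put the centre about 5 mm off.
- **Wrist:** its mask overlap was only moderate (error 0.17), though the drawn outline matched well.

I put these down to network masks and coarse resolution, because the contact height and the drawn outlines agree.

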